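# Sort the parts of a stripped suspension fork

## Task

Clear up the fork parts lying on the bench: put the red knob and the blue knob in the yellow tray, side by side on its floor, and lay the steel bracket in the green tray. Thread the two spacers onto the post of the wooden stand, the black one first, down on the base, and the gold one on top of it. Keep every part the same side up as it lies now, let go of it, and leave the spray bottle and the lube bottle where they stand.

Things in the scene. Friction and masses are not known exactly. Their poses are not given: they have to be found in the camera images.
- black_spacer: Black ring, the taller spacer: 38 mm outside diameter, 29 mm bore, 20 mm high, lying flat on the bench with its bore upright. Its origin is the centre of its underside, z up. About 30 g.
- gold_spacer: Gold (brass-coloured) ring, the shorter spacer: 38 mm outside diameter, 29 mm bore, 12 mm high, lying flat with its bore upright. Its origin is the centre of its underside, z up. About 20 g.
- red_knob: Red round solid knob with a small steel disc on top: 34 mm diameter up to 15 mm height, then a neck of 29 mm diameter from 17 mm height to the top at 24 mm. It stands on its wide end. Its origin is the centre of its underside, z up. About 30 g.
- blue_knob: Blue round solid knob, the same shape and size as the red one (34 mm diameter up to 15 mm height, 29 mm neck, 24 mm high). It stands on its wide end. Its origin is the centre of its underside, z up. About 30 g.
- bracket: Dark steel bar with two small through holes, 66 mm long (along its x), 20 mm wide (along its y), 14 mm high, lying flat with the holes upright. Its origin is the centre of its underside, z up. About 50 g.
- yellow_tray: Yellow open tray, fixed to the bench: 110 mm (along its x) by 140 mm (along its y) outside, 25 mm high, walls and floor 3 mm thick. Its origin is the centre of its underside, on the bench, z up.
- green_tray: Green open tray, fixed to the bench, the same shape and size as the yellow one (110 mm along its x, 140 mm along its y, 25 mm high, walls and floor 3 mm). Its origin is the centre of its underside, on the bench, z up.
- spacer_stand: Wooden stand, fixed to the bench: a round base of 70 mm diameter, 8 mm thick, with an upright steel post of 12 mm diameter in its middle; the post's top, tapered over its last 6 mm, is 58 mm above the bench. Its origin is the centre of its underside, on the post's axis, z up.
- spray_bottle: Blue spray bottle with a green trigger head, loose, standing near the work: 76 mm diameter, about 218 mm high. Not to be disturbed. Its origin is the centre of its underside.
- lube_bottle: Small green bottle with a black cap and a paper label, loose, standing near the work: 48 mm diameter, 130 mm high. Not to be disturbed. Its origin is the centre of its underside.
Not all that is in view belongs to the job. Of the things shaped like the green_tray, the green one is meant.

How it is judged:
By the outcome, as a careful person would: the job done as asked, in the order asked, and still so for the second after the job is handed in, with the robot touching nothing.
It also fails if it takes over 120 s, if anything falls off the work surface, if the arm or the gripper's body presses on something with over 40 N, if the wrist force passes 120 N, or if a joint passes its speed limit or range.

## Robot

A 6-joint arm with a two-finger parallel gripper is mounted at the origin on the work surface. World frame = base frame: x ahead of the robot, y to its left, z up, the work surface at z = 0. Lengths are in m, angles in rad, forces in N, time in s.
With the tool pointing down it reaches from about 0.3 to 0.875 m from the base axis. Payload 6.4 kg.
Tool frame: the origin (TCP) lies between the finger pads; the fingertips stand 19 mm ahead of it and the grasp point (between the pads) is the TCP (ctrl.tips_ahead is the z of the fingertips in the tool frame, in m); z points along the fingers, y is the line along which they close (so a half turn about z gives the same grasp; the last joint's range is limited). The gripper opens to 85 mm and grips with 20 to 120 N. Pads are 22 mm wide; open, the fingers measure 114 mm over their backs; the gripper's body (76 mm by 85 mm) begins 54 mm behind the grasp point. The pads swing forward as they close: fully open they stand 13 mm farther back than shut.
Start: joints at [-1.368, 0.181, 1.607, -0, 1.354, -0.206], TCP at [0.229, -0.528, 0.25] pointing down, gripper open.
Joint ranges: [-2.99, 2.99], [-0.89, 2.07], [0.3, 2.58], [-1.14, 4.28], [0, 2.63], [-3.12, 3.12]. Speed limits (rad/s): [2.57, 2.57, 3.01, 3.14, 3.14, 3.14].

## Interface

Orientations are given as a unit quaternion [w, x, y, z].
In Python, from bench import readout, vision, ctrl gives the robot as it stands.
- The arm moves only by the tool play_rows, never from a script. Its arguments are lists of equal length, an entry for each row: "xyz": the shift along the tool's x, y, z in mm, a list of three; "rot": the turn, a rotation vector about the tool's x, y, z in rad, a list of three; "grip": the opening, from 0 (shut) to 1 (fully open). In form: {"xyz": [[x, y, z], ...], "rot": [[rx, ry, rz], ...], "grip": [grip, ...]}. A call has exactly 10 rows; each row is the pose to reach, as a shift and turn from the pose commanded when the call began, along the tool's axes at that moment; what a row does not reach only later rows make up. A row lasts 1/8 s, in which the tool goes at most 62.5 mm and 10.7 degrees, less where a joint would pass 70% of its speed; a pose out of reach is approached as far as the arm can. A call with a gripper value outside its range is refused whole. The fingers move at their own pace and stop on an object; the grip force is fixed at half the most. Time passes only in rows, so rows that repeat a pose let the fingers close, or fill a call up. It gives the time, the measured TCP pose, the force, the opening and the grip force at its end, in the units of the state.
- readout.get_obs(): the state, without advancing time (a new reading comes with each control period).
- vision.camera(name): name is "scene" or "top" or "wrist"; returns a dict with "color" (420x560x3 uint8, red, green, blue), "depth" (420x560 float32, m along the optical axis (not along the pixel's ray), 0 where there is no reading), "camera_matrix" (3x3 intrinsics, pixels), "extrinsics" (4x4, takes a point from camera to world coordinates); the wrist camera has in their place "hand_eye" (4x4, takes a point from camera to tool coordinates, whose origin is the TCP and whose axes are the flange's). Camera axes: x right, y down, z forward; pixel columns grow to the right and rows downward; lengths in m; the calibration is good to about 2 mm. A picture is of the moment at which its call begins: read the wrist's pose just before it.
- ctrl.hand_in(): hands the job in; it is judged then, once.
The state is a dict: "time_s": time; "q": joint angles; "dq": joint speeds; "joint_efforts": joint torques, N m; "eef_pos": TCP position; "eef_rot": TCP orientation; "wrist_force": force on the tool from outside, world axes, zero at the start; "torque": the same for the moment, N m; "opening": opening from 0.0 (shut) to 1.0 (fully open); "grasp_force": force on a finger pad.
Only numpy, scipy, OpenCV 4.12 (cv2) and the standard library are available. Lean on these libraries where they do the work, as an engineer would, in place of code of your own. Each camera call takes 0.05 s, during which the arm holds its last target. There are 200 camera calls.

## Working session

There is one attempt and no reset: what is moved stays moved. The work goes in short steps, Python scripts to look and compute and a tool call to move; the robot and the scene stay as the last step left them, time stands still between calls to the robot, and variables do not carry over. Pictures are saved under pics/ and viewed, at most 14 in all, crops included, and the job is handed in when it is done.

Besides the shell and the picture viewer there is one more tool, called after "Emit:" by a JSON object that holds its "fn" and its "kwargs". play_rows: Moves the arm, as the interface text tells. Its arguments: {"type":"object","properties":{"xyz":{"type":"array","items":{"type":"array","items":{"type":"number"}}},"rot":{"type":"array","items":{"type":"array","items":{"type":"number"}}},"grip":{"type":"array","items":{"type":"number"}}},"required":["xyz","rot","grip"]}

```bash
mkdir -p pics
cat > h.py <<'E'
import numpy as np, cv2
from bench import readout, vision, ctrl
from scipy.spatial.transform import Rotation as R
def save(c,n): cv2.imwrite('pics/'+n,cv2.cvtColor(c['color'],cv2.COLOR_RGB2BGR))
def cloud(c,T):
    d=c['depth']; K=c['camera_matrix']; v,u=np.mgrid[:420,:560]
    p=np.stack([(u-K[0,2])/K[0,0]*d,(v-K[1,2])/K[1,1]*d,d],-1)
    return p@T[:3,:3].T+T[:3,3]
def tcp():
    o=readout.get_obs(); q=np.array(o['eef_rot']); T=np.eye(4)
    T[:3,:3]=R.from_quat(q[[1,2,3,0]]).as_matrix(); T[:3,3]=o['eef_pos']; return T,o
E
python3 - <<'E'
from h import *
for n in ['scene','top']:
    c=vision.camera(n); save(c,n+'.png'); np.savez(n+'.npz',p=cloud(c,c['extrinsics']),c=c['color'])
    print(n,c['camera_matrix'].round(1).tolist(),c['extrinsics'].round(3).tolist())
T,o=tcp(); print(T.round(3),o,ctrl.tips_ahead)
E
```

```text
scene [[417.6, 0.0, 282.2], [0.0, 417.6, 210.1], [0.0, 0.0, 1.0]] [[-0.279, 0.77, -0.574, 1.174], [0.96, 0.223, -0.168, 0.193], [-0.001, -0.598, -0.801, 0.961], [0.0, 0.0, 0.0, 1.0]]
top [[438.8, 0.0, 275.4], [0.0, 438.8, 207.2], [0.0, 0.0, 1.0]] [[0.012, -0.998, 0.057, 0.428], [-1.0, -0.012, 0.004, 0.007], [-0.004, -0.057, -0.998, 1.169], [0.0, 0.0, 0.0, 1.0]]
[[ 0.918  0.397 -0.     0.228]
 [ 0.397 -0.918  0.002 -0.527]
 [ 0.    -0.002 -1.     0.249]
 [ 0.     0.     0.     1.   ]] {'time_s': 0.1, 'q': array([-1.36830197e+00,  1.81457013e-01,  1.60788277e+00,  8.95652726e-06,
        1.35381420e+00, -2.06266155e-01]), 'dq': array([ 7.65044689e-04, -2.12865781e-03, -2.63682309e-03, -1.12481810e-03,
        3.42212482e-03, -3.56909438e-05]), 'joint_efforts': array([ 3.61221964e-04, -4.45877516e+01, -3.52236629e+01, -4.51146443e-04,
        4.13938717e-03,  4.77944212e-06]), 'eef_pos': array([ 0.2284889 , -0.52715441,  0.2494919 ]), 'eef_rot': array([-7.80651669e-04,  9.79186854e-01,  2.02959342e-01,  5.84474279e-06]), 'wrist_force': array([-0.00236387, -0.78002454,  0.48313687]), 'torque': array([-0.00480965, -0.02358505,  0.00542586]), 'grasp_force': 0.0, 'opening': 0.9952412522942343} 0.019
```

View pics/top.png

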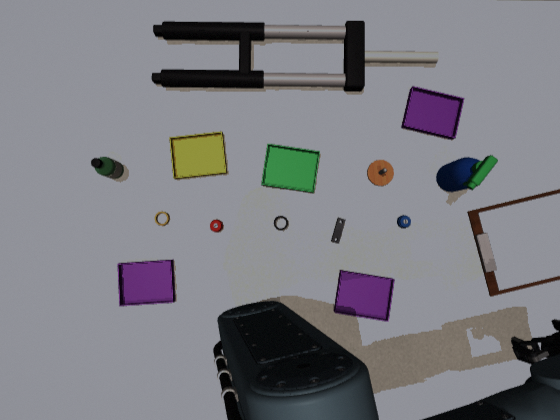

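View pics/scene.png

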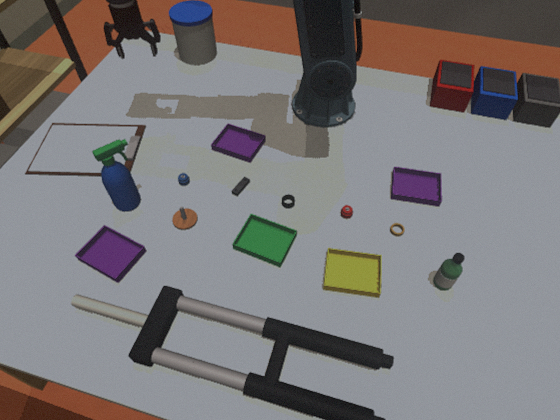

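The top view shows the yellow tray at (199,156), green tray (291,169) and stand (381,172). The parts are gold (162,218), red (216,226), black (281,223), bracket (338,230) and blue (404,221). The scene view agrees.

Run:
```python
from h import *
S=dict(gold=(162,218,14),red=(216,226,14),black=(281,223,14),bracket=(338,230,20),blue=(404,221,14),yellow=(199,156,38),green=(291,169,38),stand=(381,172,20),lube=(110,168,25),spray=(465,173,35))
for f in ['top']:
    d=np.load(f+'.npz'); p=d['p']; 
    for n,(u,v,w) in S.items():
        q=p[v-w:v+w+1,u-w:u+w+1].reshape(-1,3); q=q[np.isfinite(q).all(1)]
        z0=np.median(q[q[:,2]<.006,2]) if (q[:,2]<.006).any() else 0
        m=q[q[:,2]>z0+.005]; 
        r=cv2.minAreaRect((m[:,:2]*1000).astype(np.float32))
        print(n,'z0 %.4f zmax %.4f'%(z0,np.percentile(m[:,2],97)),len(m),'mean',m[:,:2].mean(0).round(4),'rect',np.round(r[0],1),np.round(r[1],1),round(r[2],1))
```

```text
gold z0 -0.0003 zmax 0.3625 91 mean [0.4584 0.3018] rect [436.3 176.6] [337.4  38.4] 80.7
red z0 -0.0002 zmax 0.0284 145 mean [0.4425 0.1632] rect [422.7 109.9] [196.2  62.9] 75.1
black z0 -0.0002 zmax 0.0242 76 mean [ 0.4525 -0.0012] rect [454.8   7.3] [56.1 60.4] 58.6
bracket z0 -0.0001 zmax 0.0187 211 mean [ 0.4326 -0.1494] rect [435.9 -94.5] [103.1 203.2] 0.7
blue z0 0.0001 zmax 0.0289 146 mean [ 0.459  -0.3162] rect [ 431.5 -174.7] [ 66.4 357.5] 11.7
yellow z0 0.0005 zmax 1.1685 655 mean [0.6184 0.2096] rect [553.1 175.6] [357.2 221. ] 21.6
green z0 0.0007 zmax 1.1685 581 mean [ 0.5906 -0.0244] rect [555.6 -23.5] [171.9 262.1] 80.6
stand z0 0.0001 zmax 0.0570 485 mean [ 0.586  -0.2607] rect [ 532.6 -141.7] [ 96.  350.9] 19.9
lube z0 -0.0004 zmax 0.1320 543 mean [0.5825 0.4292] rect [550.  255.4] [536.2 137.3] 78.2
spray z0 0.0001 zmax 0.2198 1549 mean [ 0.5688 -0.4267] rect [ 564.3 -285.5] [200.4 613.7] 6.9
```

Run:
```python
from h import *
S=dict(gold=(162,218,14,12),red=(216,226,14,24),black=(281,223,14,20),bracket=(338,230,20,14),blue=(404,221,14,24),yellow=(199,156,38,25),green=(291,169,38,25),stand=(381,172,20,8))
d=np.load('top.npz'); p=d['p']; c=d['c'].astype(int)
E=np.array([[.012,-.998,.057,.428],[-1,-.012,.004,.007],[-.004,-.057,-.998,1.169]])
for n,(u,v,w,h) in S.items():
    W=c[v-w:v+w+1,u-w:u+w+1]; P=p[v-w:v+w+1,u-w:u+w+1]
    bg=np.median(np.concatenate([W[0],W[-1],W[:,0],W[:,-1]]),0)
    m=(np.abs(W-bg).sum(2)>60).astype(np.uint8)
    k,lab,st,_=cv2.connectedComponentsWithStats(m); m=lab==1+st[1:,4].argmax()
    zs=P[m][:,2]; vv,uu=np.nonzero(m); q=P[m]; ok=(q[:,2]>.004)&(q[:,2]<.07); q=q[ok]
    r=cv2.minAreaRect((q[:,:2]*1000).astype(np.float32))
    print(n,m.sum(),'px c',(uu.min()+uu.max())/2+u-w,(vv.min()+vv.max())/2+v-w,'z',np.percentile(q[:,2]*1000,[10,50,90]).round(1),'mean',(q[:,:2].mean(0)*1000).round(1),'rect',np.round(r[0],1),np.round(r[1],1),round(r[2],1))
```

```text
gold 116 px c 162.0 218.5 z [ 6.9 11.  14. ] mean [460.1 311.7] rect [460.6 312.6] [37.2 35.6] 37.0
red 163 px c 216.5 225.5 z [14.2 22.9 26.2] mean [442.6 166.7] rect [442.  167.9] [31.6 32.1] 86.0
black 138 px c 280.5 223.0 z [16.5 19.9 22. ] mean [452.6  -1.9] rect [453.   -1.6] [34.2 34.1] 0.8
bracket 235 px c 338.0 230.0 z [10.7 13.9 16.8] mean [ 434.  -152.7] rect [ 434.  -153.1] [20.4 65.5] 74.4
blue 162 px c 403.5 221.0 z [12.8 22.7 26.3] mean [ 459.2 -322.8] rect [ 458.3 -324.3] [30.2 31.5] 89.6
yellow 2449 px c 198.5 155.5 z [ 4.4  6.8 24.6] mean [629.3 221.4] rect [627.1 221.3] [113.4 145.5] 7.1
green 2374 px c 290.5 168.5 z [ 4.3  6.3 24.7] mean [598.5 -25.7] rect [599.  -26.9] [142.1 115.3] 82.1
stand 576 px c 380.0 173.0 z [ 5.3  8.2 12. ] mean [ 588.3 -265.1] rect [ 589.2 -265.7] [67.5 68.5] 18.1
```

Emit:
{"fn": "play_rows", "kwargs": {"xyz": [[35,-12,16],[75,-25,32],[115,-38,50],[155,-51,70],[195,-65,90],[235,-78,108],[265,-88,120],[285,-95,127],[292,-97,130],[292,-97,130]], "rot": [[0,0,0.05],[0,0,0.1],[0,0,0.16],[0,0,0.22],[0,0,0.28],[0,0,0.34],[0,0,0.38],[0,0,0.409],[0,0,0.409],[0,0,0.409]], "grip": [0.7,0.7,0.7,0.7,0.7,0.7,0.7,0.7,0.7,0.7]}}

```text
time_s: 1.35
eef_pos: [0.4578, -0.3225, 0.12]
eef_rot: [-0.0, 1.0, 0.001, -0.0]
wrist_force: [0.1, -0.1, -0.0]
opening: 0.699
grasp_force: 0.0
```

Run:
```python
from h import *
T,o=tcp(); print(T.round(4),o['opening'],o['time_s'])
c=vision.camera('wrist'); save(c,'w1.png'); np.savez('w1.npz',p=cloud(c,T@c['hand_eye']),c=c['color'])
P=cloud(c,T@c['hand_eye']); print(c['hand_eye'].round(3).tolist())
```

```text
[[ 1.000e+00  1.100e-03 -6.000e-04  4.578e-01]
 [ 1.100e-03 -1.000e+00  3.000e-04 -3.225e-01]
 [-6.000e-04 -3.000e-04 -1.000e+00  1.200e-01]
 [ 0.000e+00  0.000e+00  0.000e+00  1.000e+00]] 0.6988065696481972 1.35
[[-0.001, -0.958, -0.288, 0.074], [1.0, -0.001, -0.0, -0.0], [0.0, -0.288, 0.958, -0.123], [0.0, 0.0, 0.0, 1.0]]
```

View pics/w1.png

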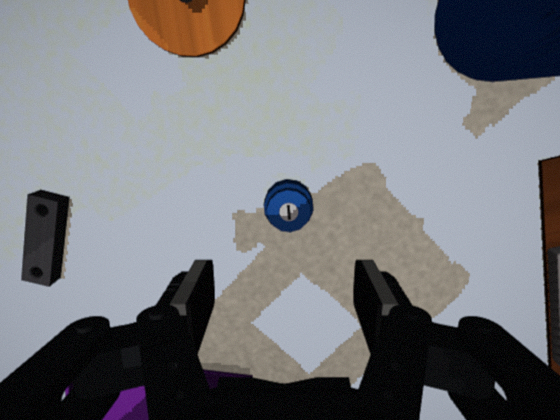

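The wrist view shows the blue knob centred laterally, with its disc at (289,212). The bracket is at (45,237) and the spray bottle's base is at the top right, well clear.

```bash
cat >> h.py <<'E'
def disc(P,u,v,w,zlo,zhi):
    q=P[max(0,v-w):v+w+1,max(0,u-w):u+w+1].reshape(-1,3); q=q[(q[:,2]>zlo)&(q[:,2]<zhi)]
    r=cv2.minAreaRect((q[:,:2]*1000).astype(np.float32)); e=cv2.minEnclosingCircle((q[:,:2]*1000).astype(np.float32))
    return len(q),(np.median(q,0)*1000).round(1),np.round(r[0],1),np.round(r[1],1),round(r[2],1),np.round(e[0],1),round(e[1],1)
E
python3 - <<'E'
from h import *
P=np.load('w1.npz')['p']
print(disc(P,289,206,40,.02,.03)); print(disc(P,289,206,40,.006,.03)); print(disc(P,45,237,40,.009,.02))
E
```

```text
(1480, array([ 463.7, -324.9,   23.3]), array([ 463. , -325.1]), array([28.2, 28.3]), 79.9, array([ 462.9, -325.1]), 14.5)
(1993, array([ 466.2, -324.9,   23. ]), array([ 464.1, -324.8]), array([30.8, 33.5]), 18.6, array([ 463. , -325.1]), 16.9)
(2581, array([ 441.1, -154.2,   13.2]), array([ 438.9, -152.7]), array([21.5, 64.1]), 74.6, array([ 438.7, -153. ]), 33.1)
```

Emit:
{"fn": "play_rows", "kwargs": {"xyz": [[4,2.5,30],[4,2.5,60],[4,2.5,85],[4,2.5,96],[4,2.5,99],[4,2.5,99],[4,2.5,99],[4,2.5,99],[4,2.5,99],[4,2.5,99]], "rot": [[0,0,0],[0,0,0],[0,0,0],[0,0,0],[0,0,0],[0,0,0],[0,0,0],[0,0,0],[0,0,0],[0,0,0]], "grip": [0.7,0.7,0.7,0.7,0.7,0.7,0.2,0.2,0.2,0.2]}}

```text
time_s: 2.65
eef_pos: [0.4626, -0.3256, 0.0227]
eef_rot: [0.001, 1.0, 0.0, 0.001]
wrist_force: [-1.5, 1.5, 4.6]
opening: 0.362
grasp_force: 59.1
```

Emit:
{"fn": "play_rows", "kwargs": {"xyz": [[0,0,-10],[0,0,-30],[0,0,-55],[0,0,-80],[0,0,-95],[0,0,-99],[0,0,-99],[0,-20,-99],[0,-50,-99],[0,-90,-99]], "rot": [[0,0,0],[0,0,0],[0,0,0],[0,0,0],[0,0,0],[0,0,0],[0,0,0],[0,0,0],[0,0,0],[0,0,0]], "grip": [0.2,0.2,0.2,0.2,0.2,0.2,0.2,0.2,0.2,0.2]}}

```text
time_s: 3.9
eef_pos: [0.4612, -0.233, 0.1192]
eef_rot: [-0.001, 1.0, -0.001, -0.001]
wrist_force: [1.1, -0.2, -0.7]
opening: 0.366
grasp_force: 59.6
```

Run:
```python
from h import *
T,o=tcp(); c=vision.camera('wrist'); save(c,'w2.png')
P=cloud(c,c['hand_eye']); print(T[:3,3],o['opening'])
c2=c['color'].astype(int); m=(c2[...,2]>c2[...,0]+40)&(abs(P[...,0])<.04)&(abs(P[...,1])<.03)&(abs(P[...,2])<.03); q=P[m]*1000; print(len(q),np.percentile(q,[2,50,98],axis=0).round(1))
```

```text
[ 0.46120306 -0.23300455  0.11920731] 0.36556588936678325
3600 [[-11.7 -13.9  -1.6]
 [  5.1  -0.6  -0.3]
 [ 16.   13.2   9. ]]
```

View pics/w2.png

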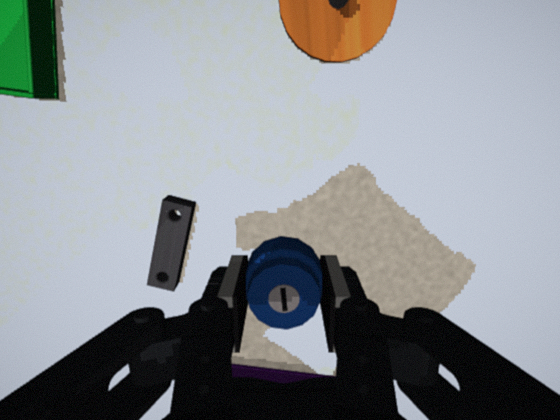

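The blue knob is held upright between the pads (disc at 284,298).

Emit:
{"fn": "play_rows", "kwargs": {"xyz": [[11,-27,0],[32,-78,0],[55,-133,0],[77,-188,0],[100,-243,0],[123,-298,0],[146,-353,0],[166,-404,0],[181,-441,0],[189,-459,0]], "rot": [[0,0,-0.01],[0,0,-0.02],[0,0,-0.03],[0,0,-0.05],[0,0,-0.06],[0,0,-0.08],[0,0,-0.1],[0,0,-0.12],[0,0,-0.124],[0,0,-0.124]], "grip": [0.2,0.2,0.2,0.2,0.2,0.2,0.2,0.2,0.2,0.2]}}

```text
time_s: 5.2
eef_pos: [0.6497, 0.2272, 0.1188]
eef_rot: [-0.0, 0.998, 0.063, -0.001]
wrist_force: [0.3, -0.4, -0.4]
opening: 0.366
grasp_force: 59.6
```

Run:
```python
from h import *
T,o=tcp(); print(T.round(4),o['opening'])
c=vision.camera('wrist'); save(c,'w3.png'); P=cloud(c,T@c['hand_eye']); np.savez('w3.npz',p=P,c=c['color'])
q=P[(P[...,2]>.021)&(P[...,2]<.029)]; print(len(q)); r=cv2.minAreaRect((q[:,:2]*1000).astype(np.float32)); print(r)
```

```text
[[ 9.920e-01  1.263e-01 -2.500e-03  6.497e-01]
 [ 1.263e-01 -9.920e-01  1.000e-04  2.272e-01]
 [-2.400e-03 -4.000e-04 -1.000e+00  1.188e-01]
 [ 0.000e+00  0.000e+00  0.000e+00  1.000e+00]] 0.36574802936812
3789
((628.6741943359375, 149.67999267578125), (302.1077575683594, 128.60183715820312), 83.87501525878906)
```

View pics/w3.png

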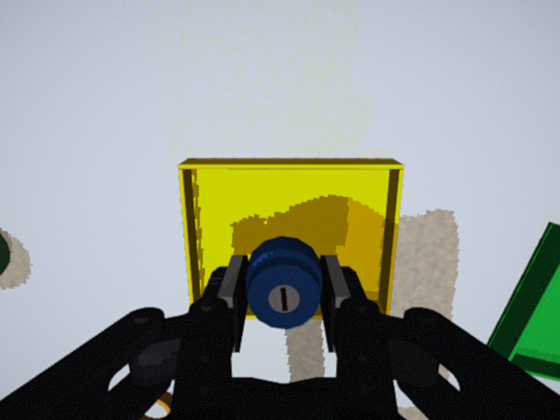

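The knob hangs over the tray. The far rim runs from (180,162) to (404,162), so its middle is at about 292, slightly right of the tool.

```bash
cat >> h.py <<'E'
def ray(u,v,z,c,T):
    K=c['camera_matrix']; d=T[:3,:3]@np.linalg.solve(K,[u,v,1]); return T[:3,3]+d*(z-T[2,3])/d[2]
E
python3 - <<'E'
from h import *
T,o=tcp(); c=vision.camera('wrist'); M=c['hand_eye']
for u,v in [(180,160),(404,160)]:
    print(((np.linalg.inv(T)@np.r_[ray(u,v,.025,c,T@M),1])*1000).round(1), ray(u,v,.025,c,T@M))
E
```

```text
[  39.   -63.5   94.  1000. ] [0.68060001 0.29653659 0.025     ]
[  38.9   73.2   93.8 1000. ] [0.69783939 0.16097809 0.025     ]
```

Emit:
{"fn": "play_rows", "kwargs": {"xyz": [[4,4.5,20],[4,4.5,50],[4,4.5,75],[4,4.5,87],[4,4.5,91],[4,4.5,92],[4,4.5,92],[4,4.5,92],[4,4.5,92],[4,4.5,92]], "rot": [[0,0,0],[0,0,0],[0,0,0],[0,0,0],[0,0,0],[0,0,0],[0,0,0],[0,0,0],[0,0,0],[0,0,0]], "grip": [0.2,0.2,0.2,0.2,0.2,0.2,0.2,0.2,0.2,0.2]}}

```text
time_s: 6.55
eef_pos: [0.6557, 0.22, 0.0285]
eef_rot: [-0.0, 0.998, 0.062, 0.0]
wrist_force: [-0.5, 0.1, 0.3]
opening: 0.365
grasp_force: 59.6
```

Emit:
{"fn": "play_rows", "kwargs": {"xyz": [[-3,0,1],[-3,0,2.5],[-3,0,2.5],[-3,0,2.5],[-3,0,2.5],[-3,0,0],[-3,0,-20],[-3,0,-50],[-3,0,-72],[-3,0,-72]], "rot": [[0,0,0],[0,0,0],[0,0,0],[0,0,0],[0,0,0],[0,0,0],[0,0,0],[0,0,0],[0,0,0],[0,0,0]], "grip": [0.2,0.2,0.2,0.55,0.55,0.6,0.6,0.6,0.6,0.6]}}

```text
time_s: 7.8
eef_pos: [0.6546, 0.22, 0.1039]
eef_rot: [-0.0, 0.998, 0.062, 0.003]
wrist_force: [0.8, -0.1, 0.3]
opening: 0.6
grasp_force: 0.0
```

Emit:
{"fn": "play_rows", "kwargs": {"xyz": [[-20,2,0],[-55,7,0],[-95,12,0],[-135,17,0],[-170,22,0],[-195,25,0],[-208,26,0],[-213,27,0],[-213,27,0],[-213,27,0]], "rot": [[0,0,0],[0,0,0],[0,0,0],[0,0,0],[0,0,0],[0,0,0],[0,0,0],[0,0,0],[0,0,0],[0,0,0]], "grip": [0.7,0.7,0.7,0.7,0.7,0.7,0.7,0.7,0.7,0.7]}}

```text
time_s: 9.05
eef_pos: [0.4455, 0.1666, 0.1004]
eef_rot: [-0.0, 0.998, 0.062, 0.0]
wrist_force: [-0.4, -0.5, 0.8]
opening: 0.696
grasp_force: 0.0
```

```bash
cat >> h.py <<'E'
def near(zlo,zhi,rad=.05):
    T,o=tcp(); c=vision.camera('wrist'); P=cloud(c,c['hand_eye']); W=cloud(c,T@c['hand_eye'])
    m=(W[...,2]>zlo)&(W[...,2]<zhi)&(np.hypot(P[...,0],P[...,1])<rad)&(P[...,2]>.03)
    print('tcp',T[:3,3].round(4),'n',m.sum())
    for X in (P,W):
        q=(X[m][:,:2]*1000).astype(np.float32); r=cv2.minAreaRect(q); e=cv2.minEnclosingCircle(q)
        print(np.round(r[0],1),np.round(r[1],1),round(r[2],1),np.round(e[0],1),round(e[1],1))
    return c
E
python3 - <<'E'
from h import *
near(.019,.03)
E
```

```text
tcp [0.4455 0.1666 0.1004] n 1741
[ 0.7 -3.1] [28.1 28.4] 27.2 [ 0.5 -3.1] 14.6
[445.8 169.7] [28.4 28.1] 69.8 [445.7 169.7] 14.6
```

Emit:
{"fn": "play_rows", "kwargs": {"xyz": [[1,-3,30],[1,-3,60],[1,-3,75],[1,-3,79],[1,-3,80],[1,-3,80],[1,-3,80],[1,-3,80],[1,-3,80],[1,-3,80]], "rot": [[0,0,0],[0,0,0],[0,0,0],[0,0,0],[0,0,0],[0,0,0],[0,0,0],[0,0,0],[0,0,0],[0,0,0]], "grip": [0.7,0.7,0.7,0.7,0.7,0.7,0.2,0.2,0.2,0.2]}}

```text
time_s: 10.35
eef_pos: [0.4457, 0.1697, 0.0213]
eef_rot: [-0.0, 0.998, 0.062, 0.0]
wrist_force: [-2.4, -0.5, 8.2]
opening: 0.367
grasp_force: 58.8
```

Emit:
{"fn": "play_rows", "kwargs": {"xyz": [[0,0,-15],[0,0,-40],[8,-1,-60],[30,-5,-65],[65,-11,-65],[100,-17,-65],[130,-22,-65],[152,-25,-65],[163,-27,-65],[163,-27,-65]], "rot": [[0,0,0],[0,0,0],[0,0,0],[0,0,0],[0,0,0],[0,0,0],[0,0,0],[0,0,0],[0,0,0],[0,0,0]], "grip": [0.2,0.2,0.2,0.2,0.2,0.2,0.2,0.2,0.2,0.2]}}

```text
time_s: 11.6
eef_pos: [0.6038, 0.2165, 0.0856]
eef_rot: [-0.0, 0.998, 0.062, 0.0]
wrist_force: [0.2, -0.9, -0.5]
opening: 0.365
grasp_force: 59.8
```

Run:
```python
from h import *
T,o=tcp(); print(T[:3,3],o['opening']); c=vision.camera('wrist'); save(c,'w4.png')
P=cloud(c,c['hand_eye']); k=c['color'].astype(int)
for n,m in [('blue',k[...,2]>k[...,0]+40),('red',k[...,0]>k[...,1]+60)]:
    m&=(abs(P[...,1])<.03)&(P[...,0]<.08)&(P[...,0]>-.05)&(P[...,2]<.07); q=P[m]*1000; print(n,len(q),np.percentile(q,[2,50,98],axis=0).round(1).tolist())
```

```text
[0.60379116 0.21653846 0.08564595] 0.3654471178679505
blue 2463 [[36.6, -11.7, 58.1], [52.1, 2.5, 59.7], [64.5, 17.3, 68.5]]
red 4091 [[-12.1, -14.0, -3.0], [5.7, -0.9, -1.5], [16.1, 13.5, 15.3]]
```

View pics/w4.png

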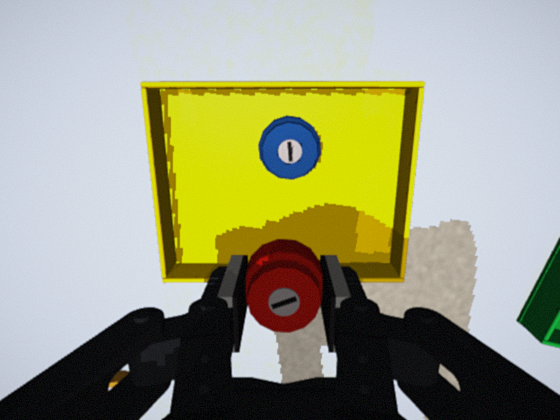

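Blue stands upright in the tray (290,150). Red is held over the tray's near half, with the near rim at row ~280.

Emit:
{"fn": "play_rows", "kwargs": {"xyz": [[2,1,25],[2,1,45],[2,1,56],[2,1,60],[2,1,60.5],[2,1,60.5],[2,1,60.5],[2,1,60.5],[2,1,30],[2,1,-15]], "rot": [[0,0,0],[0,0,0],[0,0,0],[0,0,0],[0,0,0],[0,0,0],[0,0,0],[0,0,0],[0,0,0],[0,0,0]], "grip": [0.2,0.2,0.2,0.2,0.2,0.2,0.55,0.55,0.6,0.6]}}

```text
time_s: 12.9
eef_pos: [0.6044, 0.2155, 0.0995]
eef_rot: [0.0, 0.998, 0.062, -0.002]
wrist_force: [0.3, 0.2, 1.3]
opening: 0.598
grasp_force: 0.0
```

Emit:
{"fn": "play_rows", "kwargs": {"xyz": [[-15,15,-5],[-40,45,-5],[-70,78,-5],[-100,112,-5],[-130,145,-5],[-155,172,-5],[-170,189,-5],[-176,196,-5],[-176,196,-5],[-176,196,-5]], "rot": [[0,0,0.02],[0,0,0.04],[0,0,0.06],[0,0,0.08],[0,0,0.1],[0,0,0.12],[0,0,0.124],[0,0,0.124],[0,0,0.124],[0,0,0.124]], "grip": [0.7,0.7,0.7,0.7,0.7,0.7,0.7,0.7,0.7,0.7]}}

```text
time_s: 14.15
eef_pos: [0.4559, -0.0, 0.1055]
eef_rot: [-0.0, 1.0, 0.0, 0.0]
wrist_force: [-0.2, -0.1, 0.1]
opening: 0.704
grasp_force: 0.0
```

Run:
```python
from h import *
near(.016,.026)
c=vision.camera('top'); save(c,'t2.png'); cv2.imwrite('pics/t2c.png',cv2.resize(cv2.cvtColor(c['color'],cv2.COLOR_RGB2BGR)[120:200,150:250],None,fx=6,fy=6))
```

```text
tcp [ 0.4559 -0.      0.1055] n 1210
[-0.8  0.2] [37.2 37.1] 80.8 [-0.6 -0.1] 19.1
[ 4.552e+02 -2.000e-01] [37.1 37.2] 9.2 [4.553e+02 1.000e-01] 19.1
```

View pics/t2c.png

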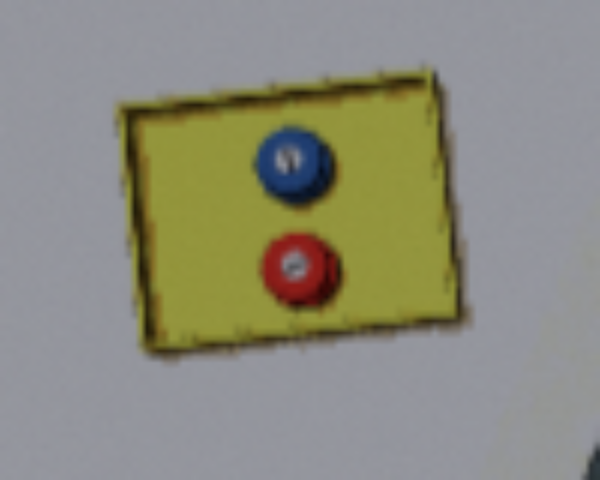

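Both knobs stand upright on the yellow tray's floor, side by side: blue at (295,165), red at (300,270). Now the black spacer.

Emit:
{"fn": "play_rows", "kwargs": {"xyz": [[-0.5,0,30],[-0.5,0,60],[-0.5,0,77],[-0.5,0,82],[-0.5,0,83],[-0.5,0,83],[-0.5,0,83],[-0.5,0,83],[-0.5,0,83],[-0.5,0,83]], "rot": [[0,0,0],[0,0,0],[0,0,0],[0,0,0],[0,0,0],[0,0,0],[0,0,0],[0,0,0],[0,0,0],[0,0,0]], "grip": [0.7,0.7,0.7,0.7,0.7,0.7,0.25,0.25,0.25,0.25]}}

```text
time_s: 15.5
eef_pos: [0.4554, -0.0006, 0.0235]
eef_rot: [0.0, 1.0, -0.0, 0.001]
wrist_force: [-2.9, 0.6, 8.9]
opening: 0.423
grasp_force: 58.9
```

Emit:
{"fn": "play_rows", "kwargs": {"xyz": [[0,0,-15],[0,0,-45],[0,0,-75],[8,15,-97],[30,58,-105],[58,113,-105],[86,168,-105],[112,218,-105],[130,253,-105],[136,265,-105]], "rot": [[0,0,0],[0,0,0],[0,0,0],[0,0,0],[0,0,0],[0,0,0],[0,0,0],[0,0,0],[0,0,0],[0,0,0]], "grip": [0.25,0.25,0.25,0.25,0.25,0.25,0.25,0.25,0.25,0.25]}}

```text
time_s: 16.75
eef_pos: [0.5913, -0.2678, 0.1282]
eef_rot: [0.0, 1.0, -0.001, 0.001]
wrist_force: [0.6, -0.1, 0.2]
opening: 0.42
grasp_force: 60.0
```

Run:
```python
from h import *
T,o=tcp(); print(T[:3,3],o['opening']); c=vision.camera('wrist'); save(c,'w5.png')
P=cloud(c,c['hand_eye']); W=cloud(c,T@c['hand_eye'])
m=(abs(P[...,1])<.012)&(abs(P[...,2])<.012)&(abs(P[...,0])<.03); q=P[m]*1000; print('ring',len(q),np.percentile(q,[1,50,99],axis=0).round(1).tolist())
m=(W[...,2]>.045)&(W[...,2]<.064)&(abs(P[...,0])<.05)&(abs(P[...,1])<.025); q=P[m]*1000; print('post',len(q),np.percentile(q,[2,50,98],axis=0).round(1).tolist() if len(q) else '')
m=(W[...,2]>.005)&(W[...,2]<.011)&(abs(P[...,0])<.07); q=P[m]*1000; print('base',len(q),np.percentile(q,[1,50,99],axis=0).round(1).tolist(),cv2.minEnclosingCircle(q[:,:2].astype(np.float32)))
```

```text
[ 0.5913315  -0.26780532  0.12818151] 0.4195076802821584
ring 2201 [[-18.0, -11.7, 3.3], [-8.9, 0.2, 5.2], [18.7, 11.8, 11.9]]
post 299 [[-1.0, -9.0, 70.3], [3.8, -3.6, 74.6], [6.8, 1.7, 82.6]]
base 7178 [[-50.1, -202.3, 117.4], [6.9, -9.3, 120.9], [51.0, 160.0, 122.8]] ((-11.311726570129395, -15.068748474121094), 203.7921905517578)
```

View pics/w5.png

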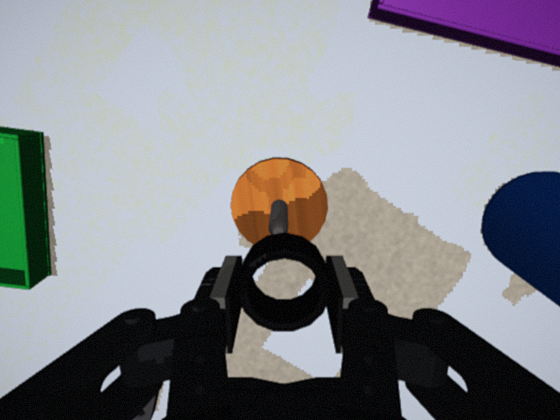

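The ring is held level (bore at 285,283). The post tip is at (279,215), about 3.5 mm to its left, and part of that is lag.

Emit:
{"fn": "play_rows", "kwargs": {"xyz": [[0.5,-1.2,10],[0.5,-1.2,25],[0.5,-1.2,42],[0.5,-1.2,58],[0.5,-1.2,74],[0.5,-1.2,86],[0.5,-1.2,93],[0.5,-1.2,95.5],[0.5,-1.2,95.5],[0.5,-1.2,95.5]], "rot": [[0,0,0],[0,0,0],[0,0,0],[0,0,0],[0,0,0],[0,0,0],[0,0,0],[0,0,0],[0,0,0],[0,0,0]], "grip": [0.25,0.25,0.25,0.25,0.25,0.25,0.25,0.25,0.25,0.25]}}

```text
time_s: 18.05
eef_pos: [0.5917, -0.2646, 0.0324]
eef_rot: [0.0, 1.0, -0.0, 0.001]
wrist_force: [0.4, -0.5, 0.1]
opening: 0.423
grasp_force: 60.0
```

Emit:
{"fn": "play_rows", "kwargs": {"xyz": [[0,0,0.8],[0,0,0.8],[0,0,0.8],[0,0,0.8],[0,0,0.8],[0,0,-10],[0,0,-35],[0,0,-65],[0,0,-85],[0,0,-88]], "rot": [[0,0,0],[0,0,0],[0,0,0],[0,0,0],[0,0,0],[0,0,0],[0,0,0],[0,0,0],[0,0,0],[0,0,0]], "grip": [0.25,0.25,0.65,0.65,0.65,0.65,0.65,0.65,0.65,0.65]}}

```text
time_s: 19.3
eef_pos: [0.5922, -0.265, 0.122]
eef_rot: [0.001, 1.0, -0.0, 0.002]
wrist_force: [0.7, -0.3, -0.2]
opening: 0.65
grasp_force: 0.0
```

Run:
```python
from h import *
c=near(.022,.034); near(.045,.062,.03); save(c,'w6.png')
```

```text
tcp [ 0.5922 -0.265   0.122 ] n 1261
[-0.9 -1. ] [37.  37.1] 2.4 [-1.2 -1.3] 19.0
[ 591.7 -264.2] [37.1 37. ] 87.6 [ 591.3 -263.9] 19.0
tcp [ 0.5917 -0.2646  0.121 ] n 372
[ 0.8 -0.5] [11.7 11.6] 9.9 [ 0.7 -0.4] 6.3
[ 592.6 -264.2] [11.6 11.7] 80.0 [ 592.4 -264.3] 6.3
```

View pics/w6.png

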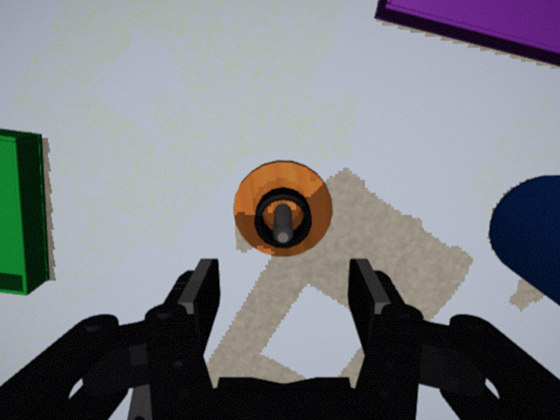

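The black ring sits flat on the base around the post (283,218). Next is the bracket.

Emit:
{"fn": "play_rows", "kwargs": {"xyz": [[-12,-9,0],[-36,-26,0],[-62,-45,5],[-90,-65,10],[-115,-83,15],[-138,-99,20],[-150,-109,20],[-154,-111.5,20],[-154,-111.5,20],[-154,-111.5,20]], "rot": [[0,0,0.03],[0,0,0.07],[0,0,0.11],[0,0,0.15],[0,0,0.19],[0,0,0.23],[0,0,0.26],[0,0,0.27],[0,0,0.27],[0,0,0.27]], "grip": [0.6,0.6,0.6,0.6,0.6,0.6,0.6,0.6,0.6,0.6]}}

```text
time_s: 20.65
eef_pos: [0.4381, -0.1535, 0.1001]
eef_rot: [0.0, 0.991, -0.135, 0.001]
wrist_force: [0.1, -0.2, -0.5]
opening: 0.601
grasp_force: 0.0
```

Run:
```python
from h import *
near(.0095,.02)
```

```text
tcp [ 0.4381 -0.1535  0.1001] n 3037
[-1.3 -1.2] [66.5 20.1] 0.0 [-1.2 -0.8] 34.3
[ 437.3 -152.1] [20.1 66.5] 74.5 [ 437.2 -152.5] 34.3
```

Emit:
{"fn": "play_rows", "kwargs": {"xyz": [[-1,-1,30],[-1,-1,58],[-1,-1,73],[-1,-1,77],[-1,-1,78],[-1,-1,78],[-1,-1,78],[-1,-1,78],[-1,-1,78],[-1,-1,78]], "rot": [[0,0,0],[0,0,0],[0,0,0],[0,0,0],[0,0,0],[0,0,0],[0,0,0],[0,0,0],[0,0,0],[0,0,0]], "grip": [0.6,0.6,0.6,0.6,0.6,0.05,0.05,0.05,0.05,0.05]}}

```text
time_s: 21.95
eef_pos: [0.4372, -0.152, 0.0228]
eef_rot: [0.0, 0.991, -0.135, 0.001]
wrist_force: [-0.7, 1.1, 5.6]
opening: 0.212
grasp_force: 59.3
```

Emit:
{"fn": "play_rows", "kwargs": {"xyz": [[0,0,-15],[0,0,-40],[6,-8,-60],[22,-30,-68],[45,-60,-68],[70,-92,-68],[94,-124,-68],[113,-150,-68],[123,-163,-68],[125,-166,-68]], "rot": [[0,0,0],[0,0,0],[0,0,0],[0,0,-0.02],[0,0,-0.05],[0,0,-0.08],[0,0,-0.11],[0,0,-0.132],[0,0,-0.132],[0,0,-0.132]], "grip": [0.05,0.05,0.05,0.05,0.05,0.05,0.05,0.05,0.05,0.05]}}

```text
time_s: 23.2
eef_pos: [0.6016, -0.0246, 0.0902]
eef_rot: [0.0, 0.998, -0.069, 0.0]
wrist_force: [0.6, 0.1, -0.7]
opening: 0.211
grasp_force: 58.7
```

Run:
```python
from h import *
T,o=tcp(); print(T[:3,3],o['opening']); c=vision.camera('wrist'); save(c,'w7.png')
P=cloud(c,c['hand_eye']); m=(abs(P[...,1])<.006)&(abs(P[...,2])<.02)&(abs(P[...,0])<.045); q=P[m]*1000; print(len(q),np.percentile(q,[1,50,99],axis=0).round(1).tolist())
```

```text
[ 0.60160947 -0.02464948  0.09022002] 0.2112788606055643
4210 [[-32.0, -5.9, 8.3], [4.1, 0.1, 9.8], [33.4, 5.9, 19.1]]
```

View pics/w7.png

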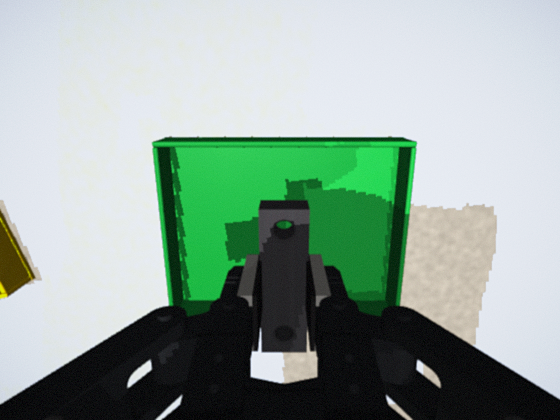

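The bracket is level and centred over the green tray (centre ~285,275).

Emit:
{"fn": "play_rows", "kwargs": {"xyz": [[0,0,22],[0,0,45],[0,0,58],[0,0,62.5],[0,0,64],[0,0,64],[0,0,64],[0,0,64],[0,0,40],[0,0,-10]], "rot": [[0,0,0],[0,0,0],[0,0,0],[0,0,0],[0,0,0],[0,0,0],[0,0,0],[0,0,0],[0,0,0],[0,0,0]], "grip": [0.05,0.05,0.05,0.05,0.05,0.05,0.5,0.5,0.5,0.5]}}

```text
time_s: 24.5
eef_pos: [0.5993, -0.0245, 0.0983]
eef_rot: [-0.0, 0.998, -0.069, -0.003]
wrist_force: [0.5, 0.6, 0.4]
opening: 0.503
grasp_force: 0.0
```

Emit:
{"fn": "play_rows", "kwargs": {"xyz": [[-11,-19,0],[-33,-57,0],[-59,-101,0],[-86,-147,0],[-112,-193,0],[-138,-237,0],[-160,-275,0],[-177,-304,0],[-184,-316,0],[-184,-316,0]], "rot": [[0,0,0],[0,0,-0.02],[0,0,-0.05],[0,0,-0.07],[0,0,-0.09],[0,0,-0.11],[0,0,-0.138],[0,0,-0.138],[0,0,-0.138],[0,0,-0.138]], "grip": [0.7,0.7,0.7,0.7,0.7,0.7,0.7,0.7,0.7,0.7]}}

```text
time_s: 25.75
eef_pos: [0.462, 0.3137, 0.0994]
eef_rot: [0.0, 1.0, 0.001, -0.0]
wrist_force: [0.8, -0.2, -0.5]
opening: 0.7
grasp_force: 0.0
```

Run:
```python
from h import *
near(.008,.018)
c=vision.camera('top'); save(c,'t3.png'); cv2.imwrite('pics/t3c.png',cv2.resize(cv2.cvtColor(c['color'],cv2.COLOR_RGB2BGR)[130:200,250:420],None,fx=4,fy=4))
```

```text
tcp [0.462  0.3137 0.0994] n 1179
[ 1.2 -1. ] [37.2 37.2] 0.8 [ 1. -1.] 19.0
[463.1 314.7] [37.2 37.2] 89.3 [462.9 314.7] 19.0
```

View pics/t3c.png

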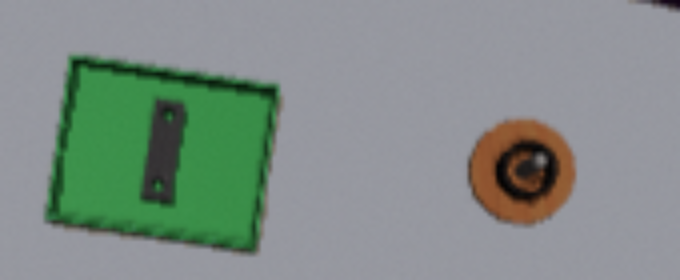

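The bracket lies flat in the green tray (165,150) and the black ring is on the stand (527,170). Now the gold spacer.

Emit:
{"fn": "play_rows", "kwargs": {"xyz": [[0.7,-1,30],[0.7,-1,58],[0.7,-1,73],[0.7,-1,77],[0.7,-1,78],[0.7,-1,78],[0.7,-1,78],[0.7,-1,78],[0.7,-1,78],[0.7,-1,78]], "rot": [[0,0,0],[0,0,0],[0,0,0],[0,0,0],[0,0,0],[0,0,0],[0,0,0],[0,0,0],[0,0,0],[0,0,0]], "grip": [0.7,0.7,0.7,0.7,0.7,0.7,0.25,0.25,0.25,0.25]}}

```text
time_s: 27.1
eef_pos: [0.4638, 0.3147, 0.0232]
eef_rot: [-0.0, 1.0, 0.0, 0.001]
wrist_force: [-2.6, -1.7, 8.1]
opening: 0.407
grasp_force: 58.9
```

Emit:
{"fn": "play_rows", "kwargs": {"xyz": [[0,0,-10],[0,0,-30],[0,0,-60],[0,0,-90],[3,15,-105],[13,58,-105],[24,107,-105],[33,150,-105],[39,175,-105],[40,180,-105]], "rot": [[0,0,0],[0,0,0],[0,0,0],[0,0,0],[0,0,0],[0,0,0],[0,0,0],[0,0,0],[0,0,0],[0,0,0]], "grip": [0.25,0.25,0.25,0.25,0.25,0.25,0.25,0.25,0.25,0.25]}}

```text
time_s: 28.35
eef_pos: [0.5035, 0.1321, 0.127]
eef_rot: [0.0, 1.0, -0.002, -0.0]
wrist_force: [0.6, -0.3, 0.5]
opening: 0.408
grasp_force: 59.8
```

Emit:
{"fn": "play_rows", "kwargs": {"xyz": [[5,20,0],[14,62,0],[25,110,0],[36,158,0],[47,208,0],[58,258,0],[69,308,0],[79,352,0],[87,386,0],[89.5,398,0]], "rot": [[0,0,0],[0,0,0],[0,0,0],[0,0,0],[0,0,0],[0,0,0],[0,0,0],[0,0,0],[0,0,0],[0,0,0]], "grip": [0.25,0.25,0.25,0.25,0.25,0.25,0.25,0.25,0.25,0.25]}}

```text
time_s: 29.6
eef_pos: [0.5927, -0.2651, 0.1267]
eef_rot: [-0.0, 1.0, -0.001, -0.0]
wrist_force: [-0.9, -0.3, -1.2]
opening: 0.406
grasp_force: 59.8
```

Run:
```python
from h import *
T,o=tcp(); print(T[:3,3],o['opening']); c=vision.camera('wrist'); save(c,'w8.png')
P=cloud(c,c['hand_eye']); W=cloud(c,T@c['hand_eye'])
m=(abs(P[...,1])<.012)&(P[...,2]<.022)&(P[...,2]>0)&(abs(P[...,0])<.03); q=P[m]*1000; print('ring',len(q),np.percentile(q,[1,50,99],axis=0).round(1).tolist())
m=(W[...,2]>.045)&(W[...,2]<.062)&(abs(P[...,0])<.05)&(abs(P[...,1])<.025); q=P[m]*1000; print('post',len(q),np.percentile(q,[2,50,98],axis=0).round(1).tolist() if len(q) else '')
```

```text
[ 0.59272917 -0.26508396  0.12665286] 0.4061621377791941
ring 2236 [[-18.6, -11.8, 11.1], [-9.6, 0.2, 13.2], [18.0, 11.9, 21.8]]
post 270 [[-1.7, -6.4, 68.6], [2.8, -0.7, 73.4], [5.5, 4.6, 81.0]]
```

View pics/w8.png

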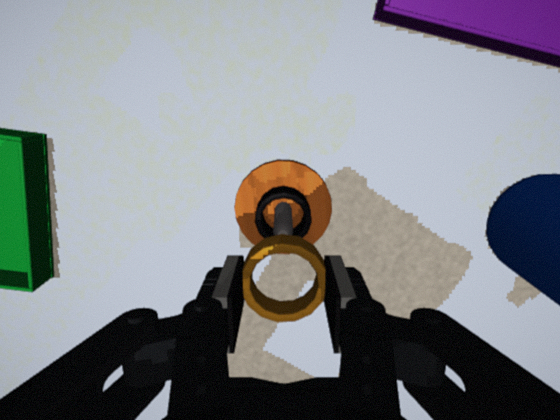

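The gold ring is level (285,278) and lined up over the post (283,220).

Emit:
{"fn": "play_rows", "kwargs": {"xyz": [[-0.5,-0.7,8],[-0.5,-0.7,20],[-0.5,-0.7,34],[-0.5,-0.7,48],[-0.5,-0.7,60],[-0.5,-0.7,69],[-0.5,-0.7,73],[-0.5,-0.7,74.5],[-0.5,-0.7,75],[-0.5,-0.7,75]], "rot": [[0,0,0],[0,0,0],[0,0,0],[0,0,0],[0,0,0],[0,0,0],[0,0,0],[0,0,0],[0,0,0],[0,0,0]], "grip": [0.25,0.25,0.25,0.25,0.25,0.25,0.25,0.25,0.25,0.25]}}

```text
time_s: 30.9
eef_pos: [0.5924, -0.2631, 0.0522]
eef_rot: [0.0, 1.0, -0.0, 0.0]
wrist_force: [0.1, 0.0, -0.4]
opening: 0.407
grasp_force: 59.8
```

Emit:
{"fn": "play_rows", "kwargs": {"xyz": [[0,0,0.8],[0,0,0.8],[0,0,0.8],[0,0,0.8],[0,0,0.8],[0,0,-8],[0,0,-30],[0,0,-55],[0,0,-72],[0,0,-75]], "rot": [[0,0,0],[0,0,0],[0,0,0],[0,0,0],[0,0,0],[0,0,0],[0,0,0],[0,0,0],[0,0,0],[0,0,0]], "grip": [0.25,0.25,0.65,0.65,0.65,0.65,0.65,0.65,0.65,0.65]}}

```text
time_s: 32.15
eef_pos: [0.5933, -0.2636, 0.1294]
eef_rot: [0.001, 1.0, -0.0, 0.002]
wrist_force: [-0.1, -0.3, 0.3]
opening: 0.651
grasp_force: 0.0
```

Run:
```python
from h import *
c=near(.033,.045,.035); save(c,'w9.png')
P=np.load('top.npz'); t=vision.camera('scene'); a=np.load('scene.npz')['c'].astype(int)
save(t,'s2.png')
```

```text
tcp [ 0.5933 -0.2636  0.1294] n 1409
[-1.8 -1.4] [37.6 36.9] 77.2 [-1.9 -1.1] 19.1
[ 591.8 -262.4] [36.9 37.6] 12.7 [ 591.7 -262.7] 19.1
```

View pics/w9.png

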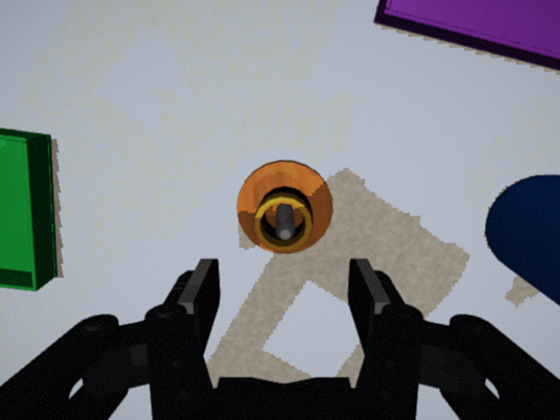

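View pics/s2.png

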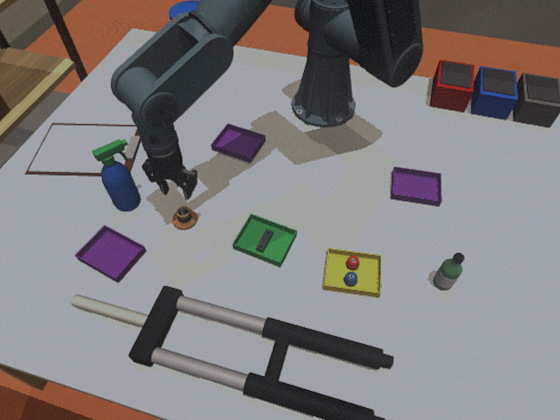

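Everything is placed: gold lies on black around the post (285,222), the knobs and the bracket are in their trays, and the bottles haven't moved. The gripper is clear of everything, so I'm handing in.

```bash
python3 -c "
from bench import ctrl; print(ctrl.hand_in())"
```

```text
the job is handed in; nothing more can be done
None
```

The job is handed in: both knobs are in the yellow tray, the bracket is in the green tray, the gold spacer sits on the black one on the stand's post, and the bottles were left where they stood (32 s of the 120 s used).

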